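# Switch the juicer off and flip its lid open

### The arm

A 6-joint arm with a two-finger parallel gripper is mounted at the origin on the work surface. World frame = base frame: x ahead of the robot, y to its left, z up, the work surface at z = 0. Lengths are in m, angles in rad, forces in N, time in s.
With the tool pointing down it reaches from about 0.375 to 0.9 m from the base axis. Payload 3.1 kg.
Tool frame: the origin (TCP) lies at the very end of the fingers, on their centre line; the grasp point (between the pads) lies 19 mm behind it (tcp_to_grasp is the distance from the TCP to the grasp point, in m); z points along the fingers, y is the direction in which the jaws open and shut (so a half turn about z gives the same grasp; the last joint's range is limited). The gripper opens to 85 mm and grips with 20 to 120 N. Pads are 22 mm wide; open, the fingers measure 114 mm over their backs; the gripper's body (76 mm by 85 mm) begins 54 mm behind the grasp point. The pads swing forward as they close: fully open they stand 13 mm farther back than shut.
Start: joints at [0.979, 0.527, 1.433, -0, 1.181, -0.178], TCP at [0.251, 0.572, 0.231] pointing down, gripper open.
Joint ranges: [-3.08, 3.08], [-0.75, 2.2], [0.22, 2.44], [-1.43, 4.57], [0, 2.65], [-2.85, 2.85]. Speed limits (rad/s): [2.79, 2.79, 3.14, 3.14, 3.14, 3.14].

### API

Orientations are given as a unit quaternion [x, y, z, w].
In Python, from station import sense, snapshot, camera_info, sign_off, tcp_to_grasp gives the robot as it stands.
- The arm moves only by the shell command python3 -m inch 'ROWS' [FORCE]. ROWS is JSON, a list of rows, each a list of 3 entries, a list of its own where there are three numbers: the closure, from -1 (fully open) to 1 (shut), so that 0 is half open, then the shift along the tool's x, y, z normalised to -1 to 1, where 1 is 10 cm, then the turn, a rotation vector about the tool's x, y, z normalised to -1 to 1, where 1 is 360 degrees. In form: [[jaw, [dx, dy, dz], [ax, ay, az]], ...]. A call has 1 to 20 rows; each row is the pose to reach, as a shift and turn from the pose commanded when the call began, along the tool's axes at that moment, turning the shorter way round; what a row does not reach only later rows make up. A row lasts 1/10 s, in which the tool goes at most 50 mm and 8.59 degrees, less where a joint would pass 70% of its speed; a pose out of reach is approached as far as the arm can. A call with a number of a shift or a turn outside -1 to 1 is refused whole. A call with a gripper value outside its range is refused whole. The fingers move at their own pace and stop on an object; FORCE is the grip in N (left out, the last holds). Time passes only in rows, so rows that repeat a pose let the fingers close. It gives the time, the measured TCP pose, the force and the opening at its end, in the units of the state.
- sense(): the state, without advancing time (a new reading comes with each control period).
- snapshot(name): name is "scene" or "top" or "wrist"; returns (picture, depth): 400x640x3 uint8, blue, green, red; 400x640 float32, m along the optical axis (not along the pixel's ray), 0 where there is no reading.
- camera_info(name): a dict with "K" (3x3 intrinsics, pixels), "origin" and "orientation" of the camera in the world. Camera axes: x right, y down, z forward; pixel columns grow to the right and rows downward; lengths in m; the calibration is good to about 2 mm. A picture is of the moment at which its call begins: read the wrist's pose just before it. camera_info takes no time and is no camera call; for the wrist camera it gives the pose at the moment of the call.
- sign_off(): hands the job in, once; it reports no verdict.
The state is a dict: "t": time; "q": joint angles; "qd": joint speeds; "tau": joint torques, N m; "tcp_pos": TCP position; "tool_rot": TCP orientation; "force": force on the tool from outside, world axes, zero at the start; "ft_torque": the same for the moment, N m; "finger_gap": opening from 0.0 (shut) to 1.0 (fully open).
Only numpy, scipy, OpenCV 4.12 (cv2) and the standard library are available. Lean on these libraries where they do the work, as an engineer would, in place of code of your own. Each camera call takes 0.05 s, during which the arm holds its last target.

### The job

With the fingertips, first push the juicer's switch lever from its front (on) position fully to the rear (off), and then, with the switch left off, push the hinged lid up from its flared front lip and over past upright, so that it rests fully open by itself. Push only: do not pinch the lid between the fingers, and leave the bottle, the funnel and the spatula where they are.

Things in the scene. Friction and masses are not known exactly. Their poses are not given: they have to be found in the camera images.
- juicer: Aluminium juicer fixed to the counter: open-topped box 150 (x) x 170 (y) mm, rim 125 mm high, reaming cone inside, small spout in front, under 65 mm high. Origin: centre of its underside, on the counter; z up. Its own -x is its front, with spout and lip; yaw 0.4 to 1.15 rad turns the front from the robot towards world -y. On its -y side a black switch box, 100 (x) x 80 (y) x 60 mm high, reaches 165 mm from the origin.
- lid (a joint): Lid hinge, rad: 0 shut (level), grows as the front edge rises and swings over to the rear, stop at 1.92. Lid: panel 160 x 170 mm, top 12 mm above the hinge line, with a black dome 124 mm wide, 13 mm high. It weighs 0.27 to 0.47 kg; the hinge has no spring and almost no friction: below about 1.35 rad it falls shut by gravity, above about 1.5 rad it falls open onto its stop and stays.
- lid_hinge (a point): Middle of the lid's hinge line, fixed on the juicer at (81, 0, 125) mm in its frame. The hinge line runs along the juicer's y.
- lid_lip (a point): Middle of the lower face of the lid's lip; moves with the lid. Shut: 173 mm in front of the hinge and 15 mm above it. The lip is a strip 120 mm wide (y), 6 mm thick, 36 mm long, flared forward and up at 45 degrees: its lower face runs from x, z = (-79, 127) to (-104, 152) mm in the juicer's frame and looks forward and down. A finger pushing rearward and up on it lifts the lid.
- switch (a joint): Switch lever, rad: 0 leaning 0.5 rad to the juicer's front (on), grows as its tip is pushed to the rear (juicer's +x), stop at 1.0, leaning to the rear (off). Starts between 0 and 0.25. It takes about 1.5 N at the tip and stays where it is left.
- switch_tip (a point): Centre of the 26 mm ball at the tip of the steel switch lever. The lever is 50 mm long; its pivot lies at (0, -130, 82) mm in the juicer's frame, the tip swings about it along the juicer's x, from x = -24 mm (0 rad) over upright to x = +24 mm (1.0 rad), at 126 to 132 mm height.
- bottle: Bystander: closed glass bottle with a steel twist cap, 68 mm in diameter, 210 mm high, standing beside the juicer. Origin: centre of its underside.
- funnel: Bystander: small steel funnel standing mouth down, 88 mm across, 90 mm high. Origin: centre of its mouth, on the counter.
- spatula: Bystander: wooden spatula 280 mm long lying flat on the counter to the robot's right, in front of the juicer. Origin: centre of its underside, x along its length.

How it is judged:
By the outcome, as a careful person would: the job done as asked, in the order asked, and still so for the second after the job is handed in, with the robot touching nothing.
It also fails if it takes over 48 s, if anything falls off the work surface, if the arm or the gripper's body presses on something with over 40 N, if the wrist force passes 120 N, or if a joint passes its speed limit or range.

## Working session

There is one attempt and no reset: what is moved stays moved. The work goes in short steps, Python scripts to look and compute and a shell command to move; the robot and the scene stay as the last step left them, time stands still between calls to the robot, and variables do not carry over. Pictures are saved under pics/ and viewed, and the job is handed in when it is done.

```bash
ls; mkdir -p pics; python3 - <<'E'
from station import sense, snapshot, camera_info, tcp_to_grasp
import cv2,numpy as np
print(sense(),tcp_to_grasp)
for n in("scene","top"):
    i=camera_info(n);print(n,i)
    p,d=snapshot(n);cv2.imwrite(f"pics/{n}0.png",p);np.save(f"pics/{n}0.npy",d)
E
```

```text
pics
{'t': 0.0, 'q': array([ 9.78490816e-01,  5.28471461e-01,  1.43392560e+00, -2.13205449e-05,
        1.18140451e+00, -1.78517547e-01]), 'qd': array([-0.00030273, -0.0003094 ,  0.00097914,  0.00089071,  0.00196175,
       -0.00094308]), 'tau': array([-5.29053450e-04, -4.42353129e+01, -1.78023845e+01, -5.20066533e-05,
        8.41783796e-03,  4.36635816e-06]), 'tcp_pos': array([0.25087389, 0.57164114, 0.23032297]), 'tool_rot': array([ 2.05417021e-01,  9.78673913e-01, -1.02714560e-03, -4.06076067e-04]), 'force': array([0.25473807, 0.46347732, 0.03745422]), 'ft_torque': array([-0.02795728, -0.01294766,  0.00639957]), 'finger_gap': 0.9952781132761704} 0.0187
scene {'K': array([[452.39442756,   0.        , 321.80244842],
       [  0.        , 452.39442756, 204.49781847],
       [  0.        ,   0.        ,   1.        ]]), 'origin': array([ 1.20579939, -0.40911083,  0.98546762]), 'orientation': array([ 0.80222485,  0.47546677, -0.17833848, -0.31394589])}
top {'K': array([[416.62106021,   0.        , 314.86234866],
       [  0.        , 416.62106021, 195.82894124],
       [  0.        ,   0.        ,   1.        ]]), 'origin': array([ 0.32507212, -0.01352842,  1.21667476]), 'orientation': array([ 0.71133504, -0.69641504,  0.06324503, -0.07077154])}
```

View pics/scene0.png

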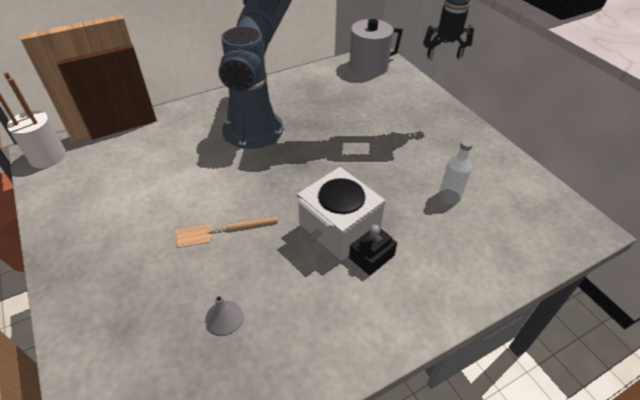

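View pics/top0.png

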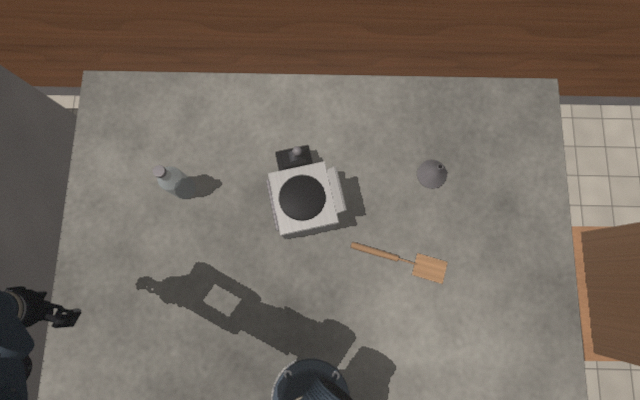

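Scene view: juicer around (340,215) with the switch box at (373,248), lever ball at (376,231), bottle (457,175), funnel (225,315), spatula (227,231). Top view: juicer around (303,198), lip on the right at (336,190), switch ball at (297,152). Next I'll measure these points.

```bash
cat > h.py <<'E'
import numpy as np,cv2
from scipy.spatial.transform import Rotation as R
from station import camera_info
def cloud(n,d,info=None):
    i=info or camera_info(n);K=i["K"]
    v,u=np.mgrid[:d.shape[0],:d.shape[1]]
    c=np.stack([(u-K[0,2])/K[0,0]*d,(v-K[1,2])/K[1,1]*d,d],-1)
    w=R.from_quat(i["orientation"]).apply(c.reshape(-1,3)).reshape(c.shape)+i["origin"]
    w[d<=0]=np.nan
    return w
def proj(n,P,info=None):
    i=info or camera_info(n)
    c=R.from_quat(i["orientation"]).inv().apply(np.atleast_2d(P)-i["origin"])
    return (c@i["K"].T)[:,:2]/c[:,2:]
E
python3 - <<'E'
from h import *
for n,pts in (("top",[(303,198),(272,175),(335,225),(320,170),(337,190),(297,152),(290,165),(163,173),(430,172),(375,252),(430,268),(220,250)]),("scene",[(342,195),(376,231),(376,226),(225,315),(457,175),(227,231),(320,220)])):
    d=np.load(f"pics/{n}0.npy");w=cloud(n,d)
    for u,v in pts: print(n,u,v,w[v,u].round(3))
n="top";d=np.load("pics/top0.npy");w=cloud(n,d)
# lid top plane pts
reg=np.zeros(d.shape,bool);reg[135:245,255:355]=1
z=w[...,2]
for lo,hi in((.128,.145),(.145,.17),(.05,.07),(.04,.3)):
    m=reg&(z>lo)&(z<hi);p=w[m]
    r=cv2.minAreaRect((p[:,:2]*1000).astype(np.float32));print(lo,hi,m.sum(),p.mean(0).round(4),r)
p=cv2.imread("pics/top0.png")[130:250,245:365];cv2.imwrite("pics/topz.png",cv2.resize(p,None,fx=5,fy=5,interpolation=2))
p=cv2.imread("pics/scene0.png")[160:280,280:410];cv2.imwrite("pics/scenez.png",cv2.resize(p,None,fx=5,fy=5,interpolation=2)[:600])
E
```

```text
top 303 198 [0.524 0.031 0.147]
top 272 175 [0.587 0.116 0.136]
top 335 225 [ 0.464 -0.056  0.075]
top 320 170 [ 0.603 -0.012  0.137]
top 337 190 [ 0.547 -0.057  0.147]
top 297 152 [0.65  0.051 0.141]
top 290 165 [0.629 0.073 0.087]
top 163 173 [0.57  0.381 0.205]
top 430 172 [ 0.627 -0.33   0.044]
top 375 252 [ 0.396 -0.173  0.018]
top 430 268 [ 0.354 -0.333  0.002]
top 220 250 [ 0.393  0.275 -0.002]
scene 342 195 [0.541 0.029 0.15 ]
scene 376 231 [0.67  0.049 0.134]
scene 376 226 [0.663 0.054 0.142]
scene 225 315 [ 0.653 -0.345  0.038]
scene 457 175 [0.602 0.365 0.12 ]
scene 227 231 [ 0.387 -0.245 -0.002]
scene 320 220 [ 0.587 -0.06   0.15 ]
0.128 0.145 2670 [0.5301 0.0305 0.137 ] ((557.043701171875, 37.91126251220703), (225.8392791748047, 178.4142303466797), 13.848864555358887)
0.145 0.17 1690 [0.5316 0.0205 0.1488] ((546.8582763671875, -0.7347335815429688), (178.23463439941406, 176.33029174804688), 73.06950378417969)
0.05 0.07 270 [0.6242 0.0587 0.0595] ((568.7745361328125, 44.18964385986328), (251.97427368164062, 148.41453552246094), 13.376784324645996)
0.04 0.3 5221 [0.5415 0.0318 0.1317] ((570.8312377929688, 35.51624298095703), (252.20553588867188, 190.6389923095703), 13.515702247619629)
```

View pics/topz.png

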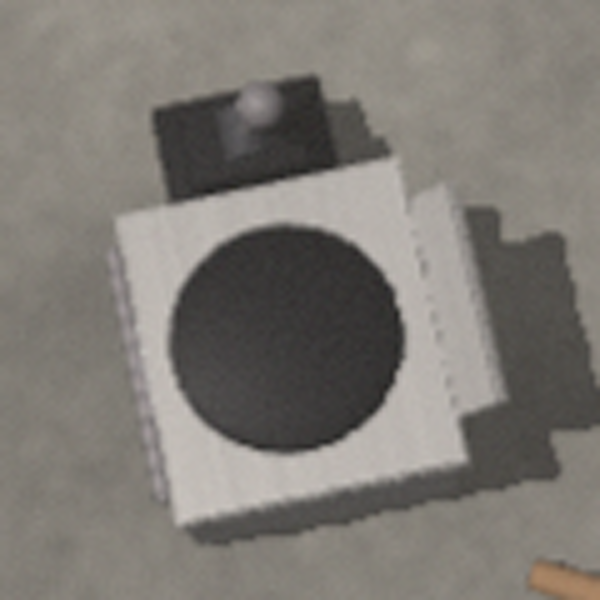

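View pics/scenez.png

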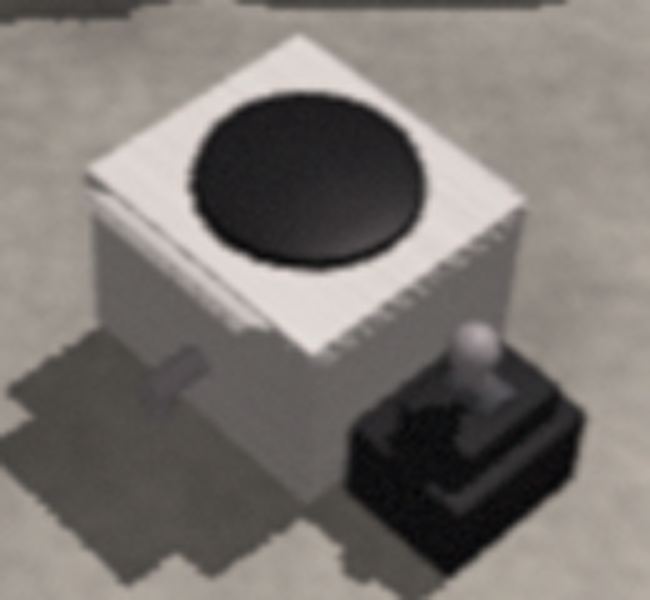

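```bash
cat >> h.py <<'E'
def jf(P,x,y,a):
    c,s=np.cos(a),np.sin(a);P=np.atleast_2d(np.array(P,float))
    return np.stack([x+c*P[:,0]-s*P[:,1],y+s*P[:,0]+c*P[:,1],P[:,2]],1)
E
python3 - <<'E'
from h import *
from scipy.optimize import least_squares
print(proj("top",[[0,0,0],[.251,.572,.231],[.251,.572,.0]]),proj("scene",[[0,0,0],[.251,.572,.231]]))
# local: (x,y,z)
cor=[(.081,-.085,.137),(-.079,-.085,.137),(-.079,.085,.137),(.081,.085,.137)]
top=np.array([(115,215),(392,155),(467,462),(180,525)])/5+[245,130]
# lower lip etc: scene zoomed: corner rear/-y at (525,200), front/-y (315,355), front/+y (88,172), rear/+y (300,35)
sc=np.array([(525,200),(315,355),(88,172),(300,35)])/5+[280,160]
it,is_=camera_info("top"),camera_info("scene")
def f(v,which):
    W=jf(cor,*v);r=[]
    if 't' in which:r.append((proj("top",W,it)-top).ravel())
    if 's' in which:r.append((proj("scene",W,is_)-sc).ravel())
    return np.concatenate(r)
for w in("t","s","ts"):
    s=least_squares(f,[.53,.03,1.8],args=(w,));print(w,s.x.round(4),s.fun.round(2))
v=s.x
for th in(0,.25):
    a=th-.5; print(th,jf([(.05*np.sin(a),-.13,.082+.05*np.cos(a))],*v))
for n in("top","scene"):
  print(n,[ (th,proj(n,jf([(.05*np.sin(th-.5),-.13,.082+.05*np.cos(th-.5))],*v)).round(1)) for th in(0,.1,.25,1)])
print("lip",jf([(-.104,0,.152),(-.104,-.06,.152),(-.104,.06,.152)],*v),proj("top",jf([(-.108,-.06,.156),(-.108,.06,.156)],*v)))
E
```

```text
[[311.10573985 397.43298156]
 [ 64.14078927 302.91235351]
 [112.7035644  297.75895755]] [[253.16554599 128.20244893]
 [442.93375421  61.11768619]]
t [0.5278 0.0314 1.814 ] [-1.4   0.36  1.62 -0.48  1.23 -0.44 -1.43  0.48]
s [0.5355 0.0306 1.8179] [ 1.68 -0.7  -0.42  1.17 -1.39 -0.02  0.17 -1.03]
ts [0.5309 0.0316 1.816 ] [-1.46 -0.7   1.51 -1.64  1.23 -1.7  -1.38 -0.68  1.   -1.89 -1.12 -0.27
 -1.84 -1.32 -0.28 -2.13]
0 [[0.66287221 0.03986322 0.12587913]]
0.25 [[0.66005641 0.05111739 0.13044562]]
top [(0, array([[301.4, 149.3]])), (0.1, array([[299.8, 149.4]])), (0.25, array([[297.2, 149.7]])), (1, array([[284.2, 153.1]]))]
scene [(0, array([[370.7, 232.4]])), (0.1, array([[372. , 230.8]])), (0.25, array([[374.1, 228.7]])), (1, array([[383.8, 222.2]]))]
lip [[ 0.55618418 -0.06932588  0.152     ]
 [ 0.61438998 -0.05476272  0.152     ]
 [ 0.49797839 -0.08388904  0.152     ]] [[337.90743206 163.93575123]
 [348.69352534 207.85967204]]
```

```bash
cat > ov.py <<'E'
from h import *
import sys
def boxl(x0,x1,y0,y1,z0,z1):
    c=[(x,y,z) for x in(x0,x1) for y in(y0,y1) for z in(z0,z1)]
    return [(c[i],c[j]) for i in range(8) for j in range(i) if sum(a!=b for a,b in zip(c[i],c[j]))==1]
def ov(n,src,v,crop,out,k=5,th=.2):
    im=cv2.imread(src);u0,v0,w,h=crop
    im=cv2.resize(im[v0:v0+h,u0:u0+w],None,fx=k,fy=k,interpolation=2)
    def D(ls,col):
        for a,b in ls:
            q=((proj(n,jf([a,b],*v))+.5-[u0,v0])*k).round().astype(int);cv2.line(im,tuple(map(int,q[0])),tuple(map(int,q[1])),col,1)
    D(boxl(-.075,.075,-.085,.085,0,.125),(0,255,0))
    D(boxl(-.079,.081,-.085,.085,.125,.137),(0,0,255))
    D(boxl(-.05,.05,-.165,-.085,0,.06),(255,255,0))
    D([((-.079,-.06,.127),(-.104,-.06,.152)),((-.079,.06,.127),(-.104,.06,.152)),((-.104,-.06,.152),(-.104,.06,.152))],(255,0,255))
    a=th-.5;D([((0,-.13,.082),(.05*np.sin(a),-.13,.082+.05*np.cos(a)))],(0,128,255))
    cv2.imwrite(out,im)
E
python3 - <<'E'
from ov import *
v=[.5309,.0316,1.816]
ov("top","pics/top0.png",v,(245,130,120,120),"pics/ovt1.png");ov("scene","pics/scene0.png",v,(280,160,130,120),"pics/ovs1.png")
n="top"
for n,r in(("top",(135,245,255,355)),("scene",(160,280,290,400))):
    w=cloud(n,np.load(f"pics/{n}0.npy"))[r[0]:r[1],r[2]:r[3]].reshape(-1,3)
    c,s=np.cos(v[2]),np.sin(v[2]);q=w[:,:2]-v[:2];L=np.stack([c*q[:,0]+s*q[:,1],-s*q[:,0]+c*q[:,1],w[:,2]],1)
    m=(abs(L[:,2]-.137)<.004);P=L[m];
    print(n,"lid x", np.percentile(P[abs(P[:,1])<.06][:,0],[0,1,2,98,99,100]).round(4),"y",np.percentile(P[abs(P[:,0])<.06][:,1],[0,1,2,98,99,100]).round(4), np.median(P[:,2]))
    m=(L[:,2]>.144)&(np.hypot(L[:,0],L[:,1])<.08);P=L[m];print("dome",len(P),P.min(0).round(3),P.max(0).round(3))
    m=(L[:,0]<-.085)&(L[:,2]>.13);P=L[m];print("lip",len(P),P.min(0).round(3),P.max(0).round(3))
    m=(L[:,1]<-.11)&(L[:,2]>.105);P=L[m];print("ball",len(P),P.min(0).round(3),P.max(0).round(3))
    m=(L[:,1]<-.1)&(abs(L[:,2]-.06)<.004);P=L[m];print("swbox",len(P),P.min(0).round(3),P.max(0).round(3))
E
```

```text
top lid x [-0.0863 -0.0815 -0.0804  0.0794  0.0826  0.0869] y [-0.1391 -0.1319 -0.1251  0.0837  0.0843  0.0857] 0.1366433879192226
dome 1516 [-0.08  -0.058  0.144] [0.065 0.061 0.156]
lip 284 [-0.101 -0.058  0.14 ] [-0.085  0.061  0.158]
ball 74 [-0.022 -0.14   0.107] [ 0.003 -0.116  0.146]
swbox 188 [-0.047 -0.164  0.056] [ 0.052 -0.104  0.064]
scene lid x [-0.0897 -0.0842 -0.0835  0.0745  0.0757  0.078 ] y [-0.1441 -0.1401 -0.1379  0.0814  0.0824  0.0841] 0.1366184298785882
dome 1180 [-0.061 -0.062  0.144] [0.059 0.057 0.155]
lip 203 [-0.107 -0.062  0.137] [-0.085  0.062  0.159]
ball 94 [-0.027 -0.144  0.107] [-0.004 -0.12   0.144]
swbox 281 [-0.053 -0.167  0.056] [ 0.047 -0.101  0.064]
```

View pics/ovt1.png

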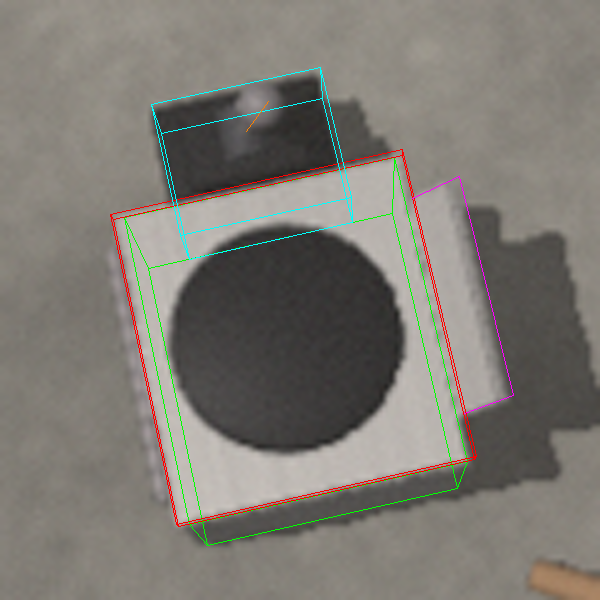

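View pics/ovs1.png

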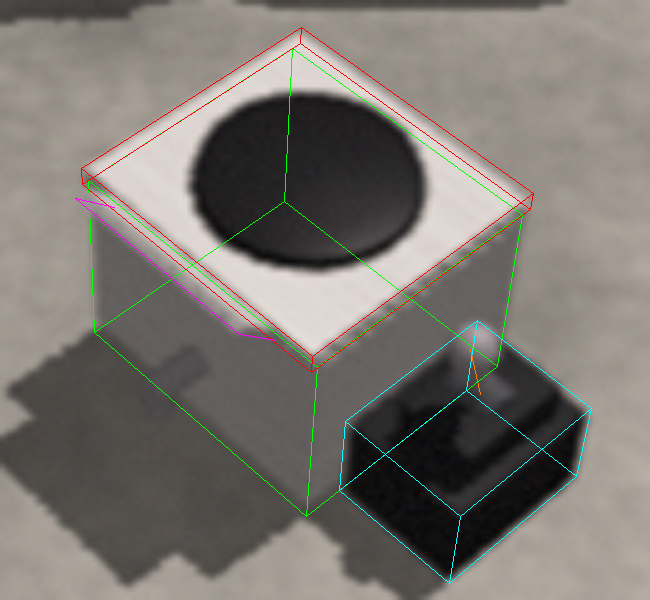

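The fit is good: the wireframe lands on the box, lid, lip and switch box to within about 3 mm. Juicer pose is about (0.531, 0.0315) with yaw 1.816, which is outside the stated 0.4–1.15, but both cameras agree on it. The lever is at about 0.25 rad. I'll close the jaw and travel.

```bash
python3 -m inch '[[1,[-0.4,-0.2,0],[0,0,0]],[1,[-0.8,-0.45,0],[0,0,0]],[1,[-1,-0.57,0],[0,0,0]],[1,[-1,-0.57,0],[0,0,0]]]' 20
python3 -m inch '[[1,[-0.4,-0.23,0],[0,0,0]],[1,[-0.8,-0.46,0],[0,0,0]],[1,[-1,-0.57,0],[0,0,0]]]'
python3 -m inch '[[1,[-0.4,-0.23,0],[0,0,0]],[1,[-0.8,-0.46,0],[0,0,0]],[1,[-1,-0.57,0],[0,0,0]]]'; python3 - <<'E'
from station import sense
s=sense();print(s['q'].round(4),s['tcp_pos'].round(4),s['tool_rot'].round(4))
E
```

```text
t: 0.5
tcp_pos: [0.3213, 0.4773, 0.2309]
tool_rot: [0.207, 0.978, -0.001, -0.0]
force: [-1.2, 0.8, 0.5]
finger_gap: 0.331
t: 0.8
tcp_pos: [0.3895, 0.3861, 0.2311]
tool_rot: [0.206, 0.979, -0.0, 0.0]
force: [-0.1, -0.3, 0.4]
finger_gap: 0.0
t: 1.1
tcp_pos: [0.4589, 0.2935, 0.2312]
tool_rot: [0.206, 0.979, 0.0, 0.0]
force: [-0.3, 1.5, -0.4]
finger_gap: -0.0
[ 3.6400e-01  4.1960e-01  1.6352e+00 -4.0000e-04  1.0861e+00 -7.9110e-01] [0.4589 0.2935 0.2312] [2.062e-01 9.785e-01 0.000e+00 4.000e-04]
```

```bash
python3 -m inch '[[1,[-0.4,-0.23,0],[0,0,0]],[1,[-0.8,-0.46,0],[0,0,0]],[1,[-1,-0.57,0],[0,0,0]]]'
python3 -m inch '[[1,[-0.4,-0.23,0],[0,0,0]],[1,[-0.8,-0.46,0],[0,0,0]],[1,[-1,-0.57,0],[0,0,0]]]'
python3 -m inch '[[1,[-0.4,-0.23,0],[0,0,0.023]],[1,[-0.8,-0.46,0],[0,0,0.046]],[1,[-1,-0.57,0],[0,0,0.069]],[1,[-1,-0.57,0],[0,0,0.092]],[1,[-1,-0.57,0],[0,0,0.115]],[1,[-1,-0.57,0],[0,0,0.145]],[1,[-1,-0.57,0],[0,0,0.145]],[1,[-1,-0.57,0],[0,0,0.145]]]'; cat > st.py <<'E'
from h import *
from station import sense
v=[.531,.0315,1.816]
def loc(p):
    c,s=np.cos(v[2]),np.sin(v[2]);q=p[:2]-np.array(v[:2]);return np.array([c*q[0]+s*q[1],-s*q[0]+c*q[1],p[2]])
def show():
    s=sense();M=R.from_quat(s['tool_rot']).as_matrix()
    Rl=R.from_euler('z',-v[2]).as_matrix()@M
    print('t',s['t'],'q',s['q'].round(3),'loc mm',(loc(s['tcp_pos'])*1000).round(1),'F',s['force'].round(1));print(Rl.round(3))
    return s
E
python3 - <<'E'
from st import *
show()
from station import snapshot
i=camera_info("wrist");p,d=snapshot("wrist");cv2.imwrite("pics/w1.png",p);np.save("pics/w1.npy",d)
import pickle;pickle.dump(i,open("pics/w1.pkl","wb"))
E
```

```text
t: 1.4
tcp_pos: [0.5281, 0.201, 0.2312]
tool_rot: [0.206, 0.978, 0.0, 0.001]
force: [-0.3, -0.8, -0.1]
finger_gap: 0.001
t: 1.7
tcp_pos: [0.597, 0.1083, 0.2311]
tool_rot: [0.206, 0.978, 0.0, 0.001]
force: [0.1, -0.0, 0.4]
finger_gap: 0.002
t: 2.5
tcp_pos: [0.6632, 0.019, 0.2308]
tool_rot: [0.615, 0.789, 0.0, -0.0]
force: [-0.4, 0.1, 0.7]
finger_gap: -0.001
t 2.5 q [-1.400e-01  5.810e-01  1.329e+00  1.000e-03  1.232e+00 -3.870e-01] loc mm [ -44.2 -125.2  230.8] F [-0.4  0.1  0.7]
[[ 1.     0.002  0.001]
 [ 0.002 -1.     0.   ]
 [ 0.001 -0.    -1.   ]]
```

View pics/w1.png

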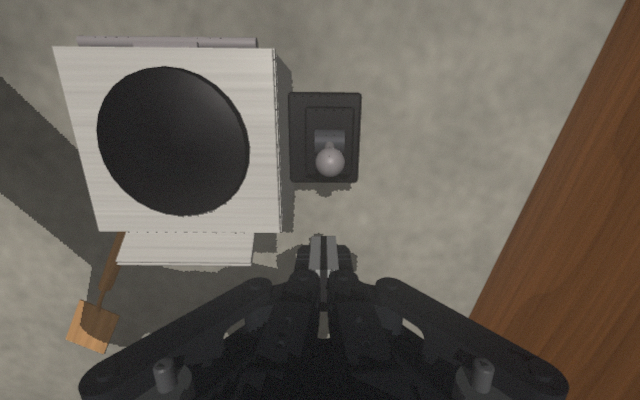

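Wrist view: ball at about (330,161), lip outer edge at v≈265 from u 118 to 252, lid front edge at v≈232, fingertips at (322,240). Measuring.

```bash
python3 - <<'E'
from st import *
import pickle
i=pickle.load(open("pics/w1.pkl","rb"));d=np.load("pics/w1.npy");w=cloud("wrist",d,i)
L=lambda u,vv:(loc(w[vv,u])*1000).round(1)
for u,vv in((330,161),(330,150),(330,170),(318,161),(342,161),(150,262),(250,262),(185,262),(185,228),(62,48),(272,50),(278,228),(102,228),(173,140),(295,97),(357,97),(355,178),(322,240)): print(u,vv,L(u,vv))
print("ball pred for th .25",proj("wrist",jf([(-.012,-.13,.13)],*v),i), "lidcorners",proj("wrist",jf([(.081,-.085,.137),(-.079,-.085,.137),(-.079,.085,.137),(.081,.085,.137),(-.108,-.06,.156),(-.108,.06,.156)],*v),i).round(0))
E
```

```text
330 161 [  -9.8 -131.   142.3]
330 150 [  -1.4 -131.1  136.4]
330 170 [ -17.2 -131.1  143.4]
318 161 [ -10.5 -120.9  138.4]
342 161 [ -10.3 -141.3  139.4]
150 262 [-99.2  30.1 153.8]
250 262 [-97.8 -60.3 156. ]
185 262 [-98.3  -2.1 155.2]
185 228 [-73.3   2.6 137.4]
62 48 [ 76.1  74.6 137.2]
272 50 [ 75.2 -85.8 136.2]
278 228 [-73.4 -83.4 136.9]
102 228 [-73.5  79.8 137. ]
173 140 [  8.3  -5.9 150.1]
295 97 [ 44.3 -95.2  59.8]
357 97 [  44.4 -161.3   59.7]
355 178 [ -44.  -162.3   60.6]
322 240 [ -34.7 -124.6  240.3]
ball pred for th .25 [[328.49986105 161.06118498]] lidcorners [[270.  41.]
 [280. 234.]
 [ 98. 233.]
 [ 47.  41.]
 [251. 272.]
 [117. 272.]]
```

```bash
python3 -m inch '[[1,[-0.08,0.05,0.3],[0,0,0]],[1,[-0.08,0.05,0.7],[0,0,0]],[1,[-0.08,0.05,0.9],[0,0,0]],[1,[-0.08,0.05,0.9],[0,0,0]]]'
python3 -m inch '[[1,[0,0,0.15],[0,0,0]],[1,[0,0,0.3],[0,0,0]],[1,[0,0,0.3],[0,0,0]],[1,[0,0,0.3],[0,0,0]]]'; python3 - <<'E'
from st import *
show()
E
```

```text
t: 2.95
tcp_pos: [0.6672, 0.0122, 0.1372]
tool_rot: [0.615, 0.789, -0.002, -0.004]
force: [0.1, -0.1, 0.4]
finger_gap: -0.002
t: 3.35
tcp_pos: [0.67, 0.0114, 0.1113]
tool_rot: [0.615, 0.789, -0.0, -0.0]
force: [-0.6, 0.3, 0.6]
finger_gap: 0.004
t 3.35 q [-0.149  0.727  1.408  0.     1.007 -0.396] loc mm [ -53.3 -129.9  111.3] F [-0.6  0.3  0.6]
[[ 1.     0.001  0.   ]
 [ 0.001 -1.     0.   ]
 [ 0.    -0.    -1.   ]]
```

```bash
python3 -m inch '[[1,[0.05,0,0],[0,0,0]],[1,[0.1,0,0],[0,0,0]],[1,[0.14,0,0],[0,0,0]],[1,[0.18,0,0],[0,0,0]],[1,[0.22,0,0],[0,0,0]],[1,[0.26,0,0],[0,0,0]],[1,[0.3,0,0],[0,0,0]],[1,[0.34,0,0],[0,0,0]],[1,[0.38,0,0],[0,0,0]],[1,[0.42,0,0],[0,0,0]],[1,[0.45,0,0],[0,0,0]],[1,[0.48,0,0],[0,0,0]],[1,[0.5,0,0],[0,0,0]],[1,[0.5,0,0],[0,0,0]]]'; python3 - <<'E'
from st import *
show()
E
```

```text
t: 4.75
tcp_pos: [0.6573, 0.0603, 0.111]
tool_rot: [0.615, 0.789, -0.0, -0.001]
force: [0.2, -0.1, 0.4]
finger_gap: -0.003
t 4.75 q [-0.078  0.716  1.435  0.     0.992 -0.324] loc mm [  -2.7 -129.5  111. ] F [ 0.2 -0.1  0.4]
[[ 1.     0.001  0.001]
 [ 0.001 -1.     0.001]
 [ 0.001 -0.001 -1.   ]]
```

```bash
python3 -m inch '[[1,[0.03,0,0],[0,0,0]],[1,[0.06,0,0],[0,0,0]],[1,[0.06,0,0],[0,0,0]]]'; python3 -c "
from st import *
show()"
```

```text
t: 5.05
tcp_pos: [0.6561, 0.0646, 0.111]
tool_rot: [0.615, 0.789, -0.001, 0.001]
force: [0.7, -4.9, -1.8]
finger_gap: 0.002
t 5.05 q [-0.07   0.715  1.438 -0.003  0.989 -0.315] loc mm [   1.8 -129.4  111. ] F [ 0.7 -4.9 -1.8]
[[ 1.     0.001 -0.002]
 [ 0.001 -1.     0.001]
 [-0.002 -0.001 -1.   ]]
```

```bash
python3 -m inch '[[1,[0.03,0,0],[0,0,0]],[1,[0.03,0,0],[0,0,0]],[1,[0.03,0,0],[0,0,0]]]'; python3 - <<'E'
from st import *
show()
from station import snapshot
for n in("scene","wrist"):
    i=camera_info(n);p,d=snapshot(n);cv2.imwrite(f"pics/{n}2.png",p);np.save(f"pics/{n}2.npy",d)
p=cv2.imread("pics/scene2.png")[120:280,280:420];cv2.imwrite("pics/scene2z.png",cv2.resize(p,None,fx=3.5,fy=3.5))
E
```

```text
t: 5.35
tcp_pos: [0.6561, 0.0649, 0.111]
tool_rot: [0.615, 0.789, -0.002, 0.002]
force: [0.4, -11.2, -3.6]
finger_gap: -0.0
t 5.35 q [-0.068  0.715  1.438 -0.007  0.988 -0.311] loc mm [   2.  -129.4  111. ] F [  0.4 -11.2  -3.6]
[[ 1.     0.002 -0.006]
 [ 0.002 -1.     0.001]
 [-0.006 -0.001 -1.   ]]
```

View pics/scene2z.png

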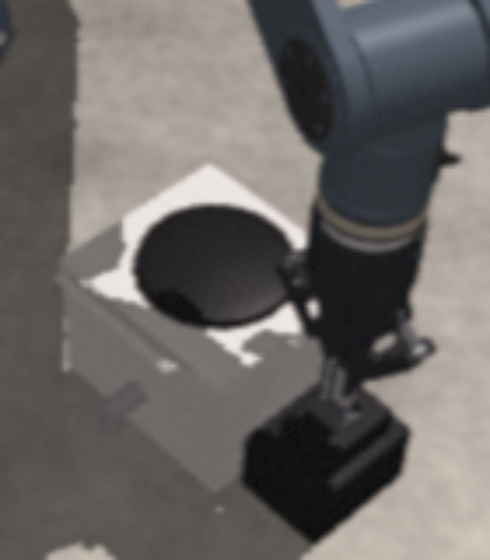

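View pics/wrist2.png

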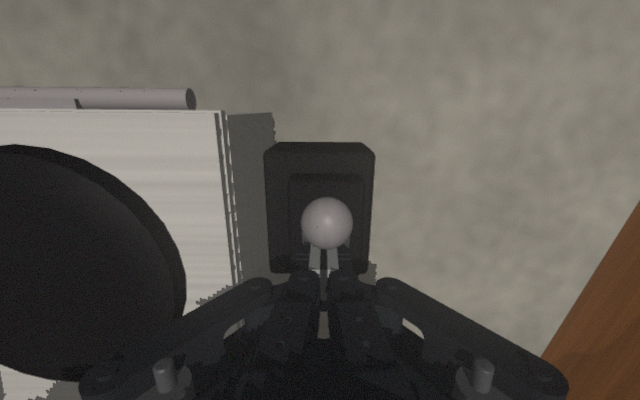

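Lever is at its stop: 11 N and no more travel, with the ball at (327,222) in the wrist view, beyond upright. Backing off, lifting and going to the front.

```bash
python3 -m inch '[[1,[-0.2,0,0],[0,0,0]],[1,[-0.5,0,0],[0,0,0]],[1,[-0.6,0,0],[0,0,0]],[1,[-0.6,0,-0.4],[0,0,0]],[1,[-0.6,0,-0.8],[0,0,0]],[1,[-0.7,0,-1],[0,0,0]],[1,[-0.7,0,-1],[0,0,0]]]'
python3 - <<'E'
from st import *
show()
from station import snapshot
i=camera_info("wrist");p,d=snapshot("wrist");cv2.imwrite("pics/w3.png",p);w=cloud("wrist",d,i)
th=[0.8,.9,1.0]
print([proj("wrist",jf([(.05*np.sin(t-.5),-.13,.082+.05*np.cos(t-.5))],*v),i).round(1) for t in th])
m=np.isfinite(w[...,2]);L=np.array([loc(x) for x in w[m]]);k=(L[:,1]<-.112)&(L[:,1]>-.15)&(L[:,2]>.118)&(L[:,2]<.15)&(L[:,0]>-.04)&(L[:,0]<.06);print(k.sum(),L[k].min(0),L[k].max(0))
E
```

```text
t: 6.15
tcp_pos: [0.6753, -0.0001, 0.2158]
tool_rot: [0.615, 0.788, 0.002, 0.004]
force: [-0.0, 0.2, 0.0]
finger_gap: 0.005
t 6.15 q [-1.660e-01  6.090e-01  1.319e+00  1.000e-03  1.205e+00 -4.110e-01] loc mm [ -65.7 -132.3  215.8] F [-0.   0.2  0. ]
[[ 1.    -0.    -0.003]
 [-0.    -1.    -0.008]
 [-0.003  0.008 -1.   ]]
[array([[319.1, 102.6]]), array([[319. ,  96.4]]), array([[319. ,  90.4]])]
919 [ 0.01080603 -0.14394082  0.12534406] [ 0.03628762 -0.11904664  0.14085383]
```

View pics/w3.png

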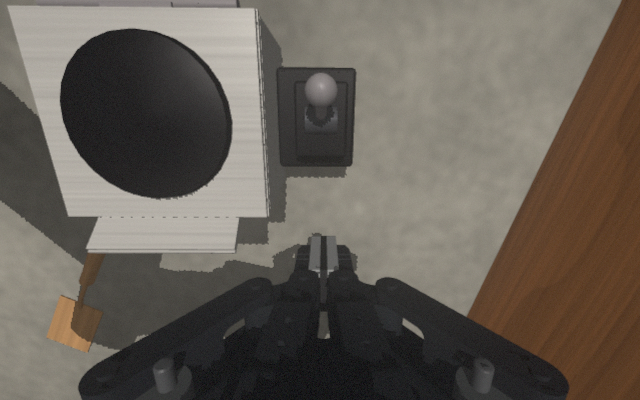

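The ball is at (320,90), which matches 1.0 rad (local x 23.5 mm), so the switch is off. Now to the front of the lip, with a 45° tilt.

```bash
python3 -m inch '[[1,[-0.4,-0.2,0],[0,0,0]],[1,[-0.8,-0.5,0],[0,0,0]],[1,[-1,-0.8,0],[0,0,0]],[1,[-1,-0.9,0],[0,0,0]]]'
python3 -m inch '[[1,[-0.2,-0.2,0],[0,0.02,0]],[1,[-0.4,-0.4,0],[0,0.04,0]],[1,[-0.4,-0.4,0],[0,0.06,0]],[1,[-0.4,-0.4,0],[0,0.08,0]],[1,[-0.4,-0.4,0],[0,0.1,0]],[1,[-0.4,-0.4,0],[0,0.125,0]],[1,[-0.4,-0.4,0],[0,0.125,0]],[1,[-0.4,-0.4,0],[0,0.125,0]],[1,[-0.4,-0.4,0],[0,0.125,0]]]'
python3 -c "
from st import *
show()"
```

```text
t: 6.6
tcp_pos: [0.6064, -0.1204, 0.209]
tool_rot: [0.617, 0.787, -0.001, -0.003]
force: [1.3, -0.2, -0.3]
finger_gap: -0.001
t: 7.5
tcp_pos: [0.5806, -0.1652, 0.2117]
tool_rot: [0.568, 0.729, 0.235, -0.302]
force: [-0.2, 0.7, 0.5]
finger_gap: 0.001
t 7.5 q [-0.68   0.785  1.22   0.449  1.787 -0.98 ] loc mm [-202.9   -0.3  211.7] F [-0.2  0.7  0.5]
[[ 0.708  0.002  0.706]
 [ 0.002 -1.     0.002]
 [ 0.706 -0.    -0.708]]
```

```bash
python3 -m inch '[[1,[-0.2,0,0.3],[0,0,0]],[1,[-0.2,0,0.7],[0,0,0]],[1,[-0.2,0,1],[0,0,0]],[1,[-0.2,0,1],[0,0,0]]]'
python3 -m inch '[[1,[0,0,0.2],[0,0,0]],[1,[0,0,0.38],[0,0,0]],[1,[0,0,0.38],[0,0,0]],[1,[0,0,0.38],[0,0,0]]]'
python3 - <<'E'
from st import *
show()
from station import snapshot
for n in("scene","wrist"):
    i=camera_info(n);p,d=snapshot(n);cv2.imwrite(f"pics/{n}4.png",p)
p=cv2.imread("pics/scene4.png")[100:280,240:440];cv2.imwrite("pics/scene4z.png",cv2.resize(p,None,fx=3.3,fy=3.3))
E
```

```text
t: 7.9
tcp_pos: [0.5642, -0.1068, 0.1259]
tool_rot: [0.567, 0.729, 0.234, -0.305]
force: [-0.2, 0.1, -0.8]
finger_gap: -0.002
t: 8.3
tcp_pos: [0.5613, -0.0863, 0.1011]
tool_rot: [0.568, 0.729, 0.235, -0.3]
force: [0.2, -0.1, 0.1]
finger_gap: -0.001
t 8.3 q [-0.606  0.866  1.423  0.485  1.503 -1.053] loc mm [-121.6   -0.8  101.1] F [ 0.2 -0.1  0.1]
[[ 0.709  0.002  0.705]
 [ 0.003 -1.    -0.   ]
 [ 0.705  0.002 -0.709]]
```

View pics/scene4z.png

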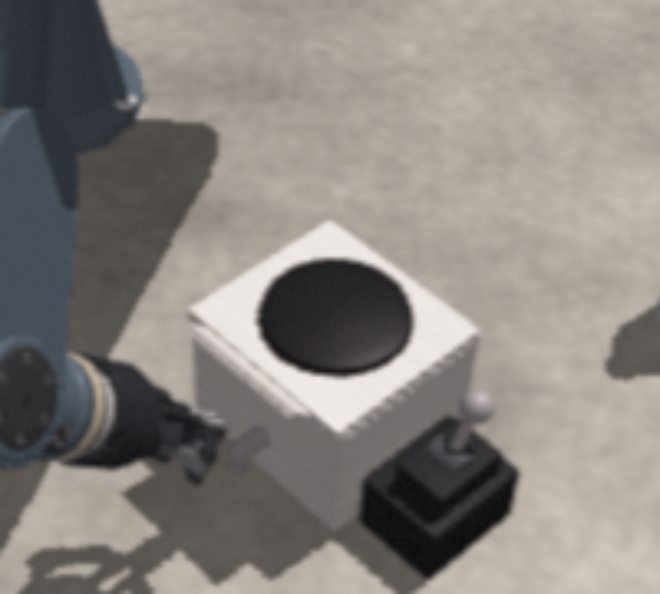

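View pics/wrist4.png

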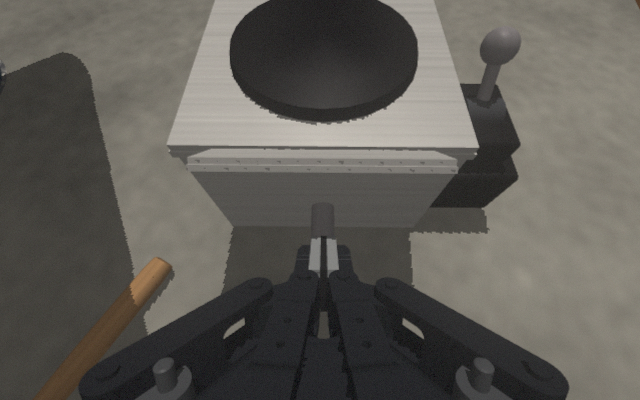

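The fingers at u≈323 are centred under the lip (u 190–457), and the lever leans to the rear. Working out the arc rows.

```bash
cat > arc.py <<'E'
from st import *
def tcp(deg,s):
    t=np.radians(deg);C=np.array([81-160*np.cos(t)+2*np.sin(t),125+160*np.sin(t)+2*np.cos(t)])
    if s<0: a=np.radians(135-deg);K=C-s*np.array([np.cos(a),np.sin(a)])
    else:
        u=np.array([np.cos(t),-np.sin(t)]) if deg>45 else np.array([.707,-.707]);K=C+s*u
    return K-np.array([7.8,7.8])
def rows(p0,degs):
    for d in degs:
        s=np.interp(d,[0,10,50,105],[-10,-8,15,22])
        g=tcp(d,s);D=g-p0;print(d,g.round(1),"row",round(.00707*(D[0]+D[1]),3),round(.00707*(D[0]-D[1]),3))
E
python3 - <<'E'
from arc import *
rows(np.array([-121.6,101.1]),list(range(0,115,4)))
E
```

```text
0 [-93.9 126.3] row 0.374 0.018
4 [-92.3 137.3] row 0.463 -0.049
8 [-90.  148.2] row 0.556 -0.109
12 [-86.6 158.2] row 0.651 -0.156
16 [-82.3 167.2] row 0.746 -0.189
20 [-77.4 175.8] row 0.841 -0.216
24 [-72.1 184.1] row 0.936 -0.237
28 [-65.5 192.4] row 1.042 -0.249
32 [-58.1 200.4] row 1.151 -0.253
36 [-50.2 208. ] row 1.261 -0.25
40 [-41.5 215. ] row 1.372 -0.24
44 [-32.3 221.6] row 1.483 -0.221
48 [-23.1 227.1] row 1.588 -0.195
52 [-14.3 232.5] row 1.687 -0.171
56 [ -5.8 237.9] row 1.786 -0.148
60 [  3.1 242.7] row 1.882 -0.12
64 [ 12.2 246.8] row 1.976 -0.084
68 [ 21.6 250.3] row 2.067 -0.042
72 [ 31.2 253.1] row 2.154 0.006
76 [ 40.9 255.2] row 2.238 0.059
80 [ 50.7 256.6] row 2.317 0.119
84 [ 60.5 257.3] row 2.392 0.183
88 [ 70.3 257.3] row 2.461 0.252
92 [ 80.1 256.7] row 2.526 0.326
96 [ 89.7 255.4] row 2.585 0.403
100 [ 99.2 253.4] row 2.638 0.485
104 [108.6 250.7] row 2.685 0.569
108 [117.7 247.8] row 2.73 0.655
112 [126.8 244.4] row 2.769 0.743
```

```bash
python3 -m inch '[[1,[0.1,0,0.01],[0,0,0]],[1,[0.2,0,0.02],[0,0,0]],[1,[0.3,0,0.02],[0,0,0]],[1,[0.34,0,0.02],[0,0,0]],[1,[0.37,0,0.02],[0,0,0]],[1,[0.41,0,-0.01],[0,0,0]],[1,[0.46,0,-0.05],[0,0,0]],[1,[0.51,0,-0.08],[0,0,0]],[1,[0.56,0,-0.11],[0,0,0]],[1,[0.6,0,-0.13],[0,0,0]],[1,[0.65,0,-0.16],[0,0,0]],[1,[0.65,0,-0.16],[0,0,0]]]'
python3 - <<'E'
from st import *
show()
from station import snapshot
for n in("wrist",):
    i=camera_info(n);p,d=snapshot(n);cv2.imwrite(f"pics/{n}5.png",p)
E
```

```text
t: 9.6
tcp_pos: [0.5524, -0.0535, 0.1577]
tool_rot: [0.568, 0.729, 0.235, -0.3]
force: [-1.2, -6.2, -0.5]
finger_gap: -0.002
t 9.6 q [-0.572  0.764  1.468  0.504  1.541 -1.002] loc mm [-87.6  -0.2 157.7] F [-1.2 -6.2 -0.5]
[[ 0.709  0.     0.705]
 [ 0.001 -1.    -0.001]
 [ 0.705  0.001 -0.709]]
```

View pics/wrist5.png

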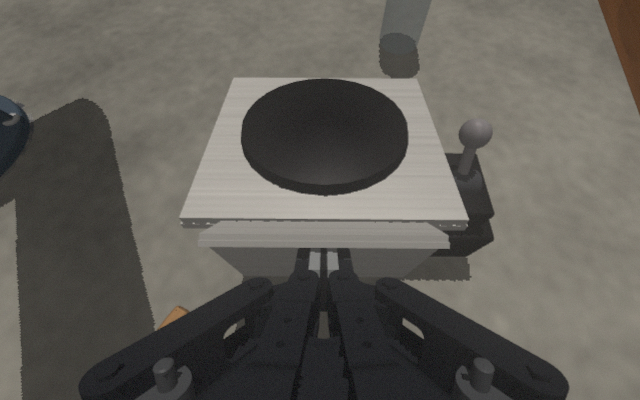

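```bash
python3 -m inch '[[1,[0.05,0,-0.02],[0,0,0]],[1,[0.1,0,-0.03],[0,0,0]],[1,[0.15,0,-0.05],[0,0,0]],[1,[0.19,0,-0.06],[0,0,0]],[1,[0.24,0,-0.07],[0,0,0]],[1,[0.29,0,-0.08],[0,0,0]],[1,[0.34,0,-0.09],[0,0,0]],[1,[0.39,0,-0.09],[0,0,0]],[1,[0.39,0,-0.09],[0,0,0]]]'
python3 - <<'E'
from st import *
show()
from station import snapshot
i=camera_info("wrist");p,d=snapshot("wrist");cv2.imwrite("pics/w6.png",p)
w=cloud("wrist",d,i)
# lid angle from side view scene
p,d=snapshot("scene");w=cloud("scene",d);L=np.stack([np.cos(v[2])*(w[...,0]-v[0])+np.sin(v[2])*(w[...,1]-v[1]),-np.sin(v[2])*(w[...,0]-v[0])+np.cos(v[2])*(w[...,1]-v[1]),w[...,2]],-1)
m=(abs(L[...,1])<.08)&(L[...,2]>.13)&(abs(L[...,0])<.08)&(p.max(-1)>120);P=L[m];print(m.sum());k=np.polyfit(P[:,0],P[:,2],1);print("lid angle deg",-np.degrees(np.arctan(k[0])))
cv2.imwrite("pics/s6.png",cv2.resize(p[80:280,220:440],None,fx=3,fy=3))
E
```

```text
t: 10.55
tcp_pos: [0.5486, -0.0334, 0.1919]
tool_rot: [0.569, 0.729, 0.236, -0.299]
force: [2.8, -8.1, 2.9]
finger_gap: -0.002
t 10.55 q [-0.55   0.703  1.485  0.519  1.567 -0.965] loc mm [-67.3  -1.3 191.9] F [ 2.8 -8.1  2.9]
[[ 0.71  -0.001  0.704]
 [ 0.002 -1.    -0.004]
 [ 0.704  0.004 -0.71 ]]
822
lid angle deg 28.345015642952077
```

View pics/w6.png

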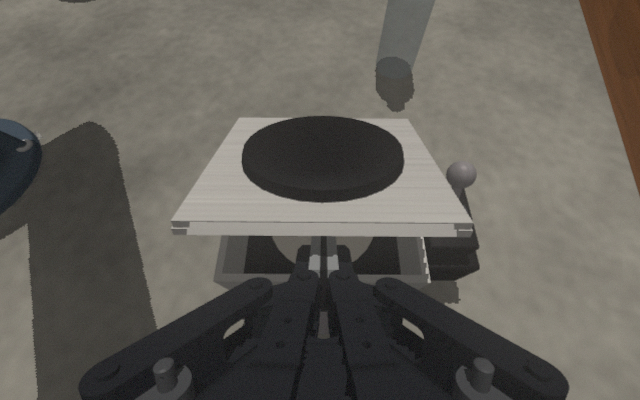

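View pics/s6.png

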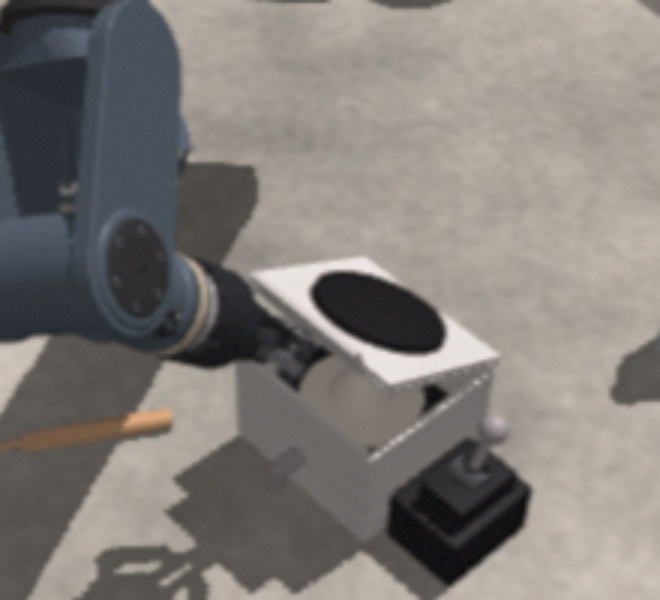

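Lid is at 28.3° as planned, with a force of about 9 N and the switch still off. Continuing to about 64°.

```bash
python3 -m inch '[[1,[0.05,0,0],[0,0,0]],[1,[0.11,0,0],[0,0,0]],[1,[0.16,0,0],[0,0,0]],[1,[0.22,0,0],[0,0,0]],[1,[0.27,0,0],[0,0,0]],[1,[0.33,0,0.01],[0,0,0]],[1,[0.38,0,0.02],[0,0,0]],[1,[0.44,0,0.03],[0,0,0]],[1,[0.5,0,0.04],[0,0,0]],[1,[0.55,0,0.05],[0,0,0]],[1,[0.6,0,0.07],[0,0,0]],[1,[0.65,0,0.08],[0,0,0]],[1,[0.7,0,0.09],[0,0,0]],[1,[0.75,0,0.1],[0,0,0]],[1,[0.8,0,0.115],[0,0,0]],[1,[0.84,0,0.13],[0,0,0]],[1,[0.89,0,0.15],[0,0,0]],[1,[0.94,0,0.17],[0,0,0]],[1,[0.94,0,0.17],[0,0,0]]]'
cat > look.py <<'E'
from st import *
from station import snapshot
import sys
t=sys.argv[1];show()
p,d=snapshot("scene");cv2.imwrite(f"pics/s{t}.png",cv2.resize(p[60:280,220:440],None,fx=2.7,fy=2.7))
E
python3 look.py 7
```

```text
t: 12.55
tcp_pos: [0.5272, 0.0453, 0.2456]
tool_rot: [0.568, 0.729, 0.235, -0.302]
force: [-0.3, -0.1, -1.3]
finger_gap: 0.0
t 12.55 q [-0.453  0.583  1.566  0.572  1.566 -0.876] loc mm [ 14.3   0.3 245.6] F [-0.3 -0.1 -1.3]
[[ 0.707  0.001  0.707]
 [ 0.001 -1.     0.001]
 [ 0.707  0.    -0.707]]
```

View pics/s7.png

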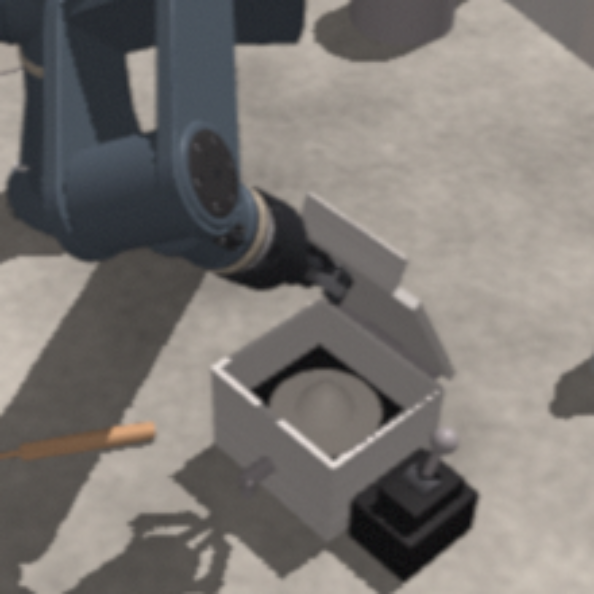

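The scene shows the lid at about 65° resting on the fingertips, with the lever still leaning to the rear. Continuing past upright.

```bash
python3 -m inch '[[1,[0.05,0,0.02],[0,0,0]],[1,[0.09,0,0.04],[0,0,0]],[1,[0.13,0,0.06],[0,0,0]],[1,[0.17,0,0.09],[0,0,0]],[1,[0.22,0,0.11],[0,0,0]],[1,[0.26,0,0.14],[0,0,0]],[1,[0.3,0,0.17],[0,0,0]],[1,[0.34,0,0.2],[0,0,0]],[1,[0.37,0,0.23],[0,0,0]],[1,[0.41,0,0.26],[0,0,0]],[1,[0.45,0,0.3],[0,0,0]],[1,[0.48,0,0.33],[0,0,0]],[1,[0.51,0,0.37],[0,0,0]],[1,[0.55,0,0.41],[0,0,0]],[1,[0.58,0,0.44],[0,0,0]],[1,[0.6,0,0.48],[0,0,0]],[1,[0.63,0,0.53],[0,0,0]],[1,[0.66,0,0.57],[0,0,0]],[1,[0.66,0,0.57],[0,0,0]]]'
python3 look.py 8
```

```text
t: 14.5
tcp_pos: [0.5058, 0.1295, 0.2515]
tool_rot: [0.568, 0.729, 0.235, -0.302]
force: [-0.7, 0.1, -0.7]
finger_gap: 0.0
t 14.5 q [-0.331  0.531  1.657  0.637  1.476 -0.814] loc mm [101.2   0.6 251.5] F [-0.7  0.1 -0.7]
[[ 0.707  0.002  0.708]
 [ 0.001 -1.     0.002]
 [ 0.708 -0.001 -0.707]]
```

View pics/s8.png

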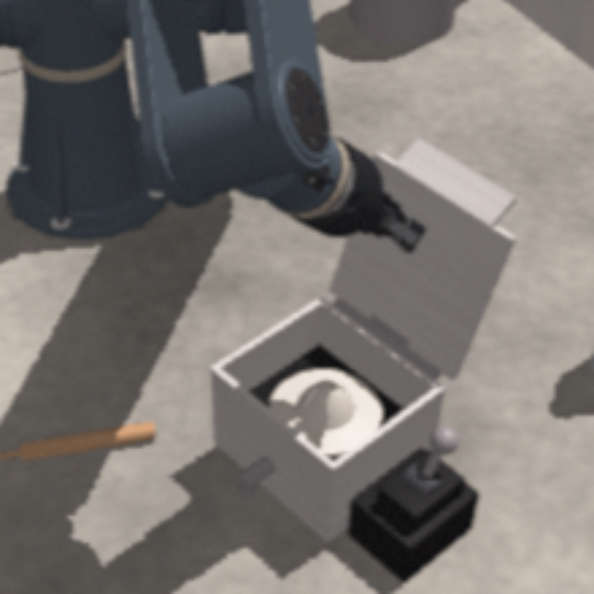

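The lid is past upright and leaning back. Retreating to the front and up, away from it.

```bash
python3 -m inch '[[1,[-0.1,0,-0.1],[0,0,0]],[1,[-0.3,0,-0.3],[0,0,0]],[1,[-0.5,0,-0.6],[0,0,0]],[1,[-0.7,0,-0.9],[0,0,0]],[1,[-0.7,0,-1],[0,0,0]],[1,[-0.7,0,-1],[0,0,0]]]'
python3 -m inch '[[1,[-0.2,0,-0.3],[0,0,0]],[1,[-0.3,0,-0.7],[0,0,0]],[1,[-0.3,0,-1],[0,0,0]],[1,[-0.3,0,-1],[0,0,0]],[1,[-0.3,0,-1],[0,0,0]],[1,[-0.3,0,-1],[0,0,0]],[1,[-0.3,0,-1],[0,0,0]],[1,[-0.3,0,-1],[0,0,0]]]'
python3 - <<'E'
from st import *
from station import snapshot
show()
for n in("scene","top"):
    p,d=snapshot(n);cv2.imwrite(f"pics/{n}9.png",p)
    w=cloud(n,d);L=np.stack([np.cos(v[2])*(w[...,0]-v[0])+np.sin(v[2])*(w[...,1]-v[1]),-np.sin(v[2])*(w[...,0]-v[0])+np.cos(v[2])*(w[...,1]-v[1]),w[...,2]],-1)
    m=(abs(L[...,1])<.08)&(L[...,2]>.15)&(L[...,2]<.26)&(L[...,0]>.05)&(L[...,0]<.17);P=L[m]
    if len(P)>50:
        k=np.polyfit(P[:,2],P[:,0],1);print(n,len(P),"lid rad",np.pi/2+np.arctan(k[0]))
    k=(L[...,1]<-.112)&(L[...,1]>-.15)&(L[...,2]>.115)&(L[...,2]<.15)&(abs(L[...,0])<.06);print("ball x",L[k].min(0),L[k].max(0))
E
```

```text
t: 15.15
tcp_pos: [0.5369, 0.0098, 0.2733]
tool_rot: [0.569, 0.728, 0.236, -0.3]
force: [0.2, -1.1, -0.4]
finger_gap: 0.001
t: 15.95
tcp_pos: [0.5575, -0.0757, 0.3218]
tool_rot: [0.568, 0.728, 0.235, -0.303]
force: [0.2, -0.1, -0.5]
finger_gap: 0.0
t 15.95 q [-0.596  0.587  1.307  0.511  1.853 -0.854] loc mm [-1.104e+02  3.000e-01  3.218e+02] F [ 0.2 -0.1 -0.5]
[[ 0.706  0.002  0.708]
 [ 0.001 -1.     0.002]
 [ 0.708 -0.001 -0.706]]
scene 2214 lid rad 1.9221014240872243
ball x [ 0.00808238 -0.14492688  0.11520981] [ 0.03139081 -0.11876534  0.14035966]
top 757 lid rad 1.9235732624655322
ball x [ 0.01403175 -0.14256517  0.12417533] [ 0.03901066 -0.11628185  0.14114634]
```

View pics/scene9.png

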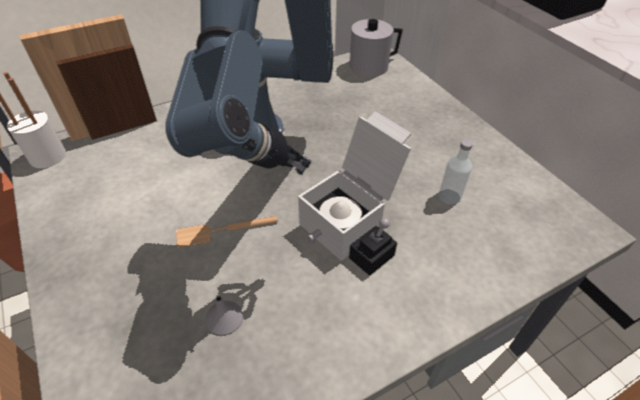

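View pics/top9.png

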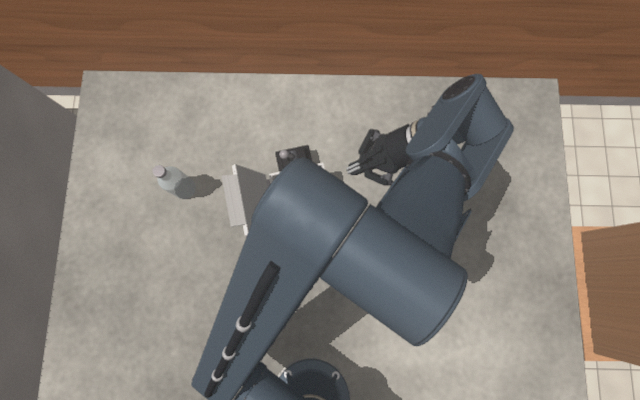

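The lid is on its stop at 1.92 rad in both cameras. The ball centre is around x ≈ +20 to +26 mm, so the lever is off. The bottle (457,175), funnel (225,315) and spatula (227,231) are at the same pixels as before, and the robot is clear of everything.

```bash
python3 -c "
from station import sign_off,sense
print(sense()['force'].round(1));print(sign_off())"
```

```text
[ 0.4 -0.4 -0. ]
the job is handed in; nothing more can be done
None
```

The juicer's switch is off and the lid rests fully open by itself. I handed the job in at about 16 s of the 48 s allowed.

- **Switch:** I pushed the lever to the rear with the shut fingertips until it stopped moving at about 11 N. Both cameras still show it at the off end (ball centre about +20 to +26 mm against a nominal +24 mm).
- **Lid:** I pushed it up by its lip with the fingertips, tool tilted 45°, and over past upright without pinching it. After I pulled back, both cameras measured it at 1.92 rad, which is its stop.
- **Forces and bystanders:** The highest wrist force I read was about 12 N. The robot is touching nothing. The bottle, funnel and spatula are at the same pixels as at the start in the scene picture; I checked this by eye only.

**One mismatch with the task:** the juicer's yaw came out at about 1.82 rad, not 0.4 to 1.15. The scene, top and wrist cameras all supported the measured value, so I used that. The scene and top cameras differed by a few millimetres in position, which made no practical difference.

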